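# Pull a proof on the spring-platen jig

## Robot

A 6-joint arm with a two-finger parallel gripper is mounted at the origin on a cart in front of the work surface, level with it; the furniture and walls round the work are solid. World frame = base frame: x ahead of the robot, y to its left, z up, the work surface at z = 0. Lengths are in m, angles in rad, forces in N, time in s.
With the tool pointing down it reaches from about 0.3 to 0.875 m from the base axis. Payload 6.4 kg.
Tool frame: the origin (TCP) lies midway between the tips of the shut fingers; the grasp point (between the pads) lies manip.pinch_z behind it (manip.pinch_z is the distance from the TCP to the grasp point, in m); z points along the fingers, y is the line along which they close (so a half turn about z gives the same grasp; the last joint's range is limited). The gripper opens to 88 mm and grips with 3 to 60 N. Pads are 18 mm wide; open, the fingers measure 123 mm over their backs; the gripper's body (75 mm by 187 mm) begins 45 mm behind the grasp point.
Start: joints at [-1.503, 0.181, 1.607, -0, 1.354, -0.206], TCP at [0.155, -0.554, 0.239] pointing down, gripper open.
Joint ranges: [-2.99, 2.99], [-0.89, 2.07], [0.3, 2.58], [-1.14, 4.28], [0, 2.63], [-3.12, 3.12]. Speed limits (rad/s): [2.57, 2.57, 3.01, 3.14, 3.14, 3.14].

## Interface

Orientations are given as [roll, pitch, yaw] about the fixed x, y, z axes, in that order (R = Rz(yaw) Ry(pitch) Rx(roll)).
In Python, from bench import manip, cams gives the robot as it stands. Calls block until the motion is done:
- manip.move_ptp(position, orientation): joint-space move of the TCP to a pose.
- manip.move_l(position, attitude=None, v=0.15, f_stop=None): straight line of the TCP; attitude=None keeps the orientation; v is the mean speed in m/s. With f_stop (N) it stops when the force on the tool has changed by that much, and returns True; else False.
- manip.goto_joints(angles): joint-space move.
- manip.gripper_to(opening, force=None): opening from 0.0 (shut) to 1.0 (fully open); force is the grip in N (None keeps the last); returns when the fingers have stopped.
- manip.dwell(seconds).
- manip.inverse_kinematics(position, orientation): joint angles nearest the present ones, or None.
- manip.sense(): the state.
- cams.read_camera(name): name is "scene" or "top"; returns a dict with "image" (400x640x3 uint8, blue, green, red), "range_z" (400x640 float32, m along the optical axis (not along the pixel's ray), 0 where there is no reading), "fx", "fy", "cx", "cy" (pixels), "cam_to_world" (4x4, takes a point from camera to world coordinates). Camera axes: x right, y down, z forward; pixel columns grow to the right and rows downward; lengths in m; the calibration is good to about 2 mm. A picture is of the moment at which its call begins.
A pose or a line that the arm cannot do raises manip.IKError and nothing moves.
- manip.sign_off(): hands the job in; it is judged then, once.
The state is a dict: "time_s": time; "q": joint angles; "joint_vel": joint speeds; "effort": joint torques, N m; "eef_pos": TCP position; "orientation": TCP orientation; "wrist_force": force on the tool from outside, world axes, zero at the start; "torque": the same for the moment, N m; "grip_width": opening from 0.0 (shut) to 1.0 (fully open); "finger_force": force on a finger pad.
Only numpy, scipy, OpenCV 4.12 (cv2) and the standard library are available. Lean on these libraries where they do the work, as an engineer would, in place of code of your own. Each camera call takes 0.05 s, during which the arm holds its last target. There are 200 camera calls.

## Task

Lay the square printing block, same face down, in the middle of the outline on the sprung platen, squared up with it, and let go. Then take the glass muller by its knob, press it squarely down on the block until the platen is fully down and level, and hold it there for a second. Stand the muller back in the middle of its cork mat and leave the block where it lies on the platen.

Things in the scene. Friction and masses are not known exactly. Their poses are not given: they have to be found in the camera images.
- block: Square printing block, 52 x 52 mm and 22 mm high: pale wood with a 5 mm green layer underneath (its cut face). About 0.08 kg. Lies flat on the white tile. Origin at the centre of its underside, z up, x and y along its sides; all four sides are alike. Grip it across two opposite sides (52 mm); the sides towards and away from the robot have the most room for fingers.
- tile: White square tile, 70 x 70 mm, 8 mm thick, fixed to the table; the block lies on it at the start. Origin at the centre of its underside.
- press: The proofing jig, fixed to the table: wooden base 100 x 100 x 14 mm with four steel guide sleeves (their tops 34 mm above the table) under a platen. Origin at the centre of its underside, x and y along its sides.
- platen_top (a point): Centre of the top of the jig's platen: an aluminium plate 92 x 92 mm, 8 mm thick with the white paper fixed on it; a blue square outline, 60 mm inside, lies round this point, parallel to the sides. 56 mm above the table when up. x and y along the sides, z its normal. Sprung: it rises by itself and rocks on a springy pivot under its middle (0.8 N m/rad, up to 0.12 rad).
- travel (a joint): How far the platen is pressed down, m: 0 up, 0.014 fully down on its hard stop (platen top then 42 mm above the table). It starts to move at about 2.5 N of load, gains 0.6 N per mm and meets the stop at about 11 N, block and muller weight included.
- muller: Glass muller, 0.32 kg, 104 mm high: flat round greenish glass foot, 60 mm across and 36 mm high, with a brown turned wooden knob above it, up to 42 mm across at about 80 mm above the foot's underside. Stands upright on the cork mat. Origin at the centre of the foot's underside, z up. Round, so any grip direction round the knob does.
- mat: Round cork mat, 80 mm across, 6 mm thick, fixed to the table; the muller's place. Origin at the centre of its underside.
Mind the look-alikes: they are no part of the job. There is more than one size of the muller; the one meant has the size given above.

How it is judged:
By the outcome, as a careful person would: the job done as asked, in the order asked, and still so for the second after the job is handed in, with the robot touching nothing.
It also fails if it takes over 58 s, if anything falls off the work surface, if the arm or the gripper's body presses on something with over 40 N, if the wrist force passes 120 N, or if a joint passes its speed limit or range.

## Working session

There is one attempt and no reset: what is moved stays moved. The work goes in short steps, each a Python script; the robot and the scene stay as the last script left them, time stands still between calls to the robot, and variables do not carry over. Pictures are saved under pics/ and viewed, at most 10 in all, crops included, and the job is handed in when it is done.

```bash
mkdir -p pics; ls
python3 - <<'E'
from bench import manip, cams
import cv2,pickle
for n in ("top","scene"):
    d=cams.read_camera(n); cv2.imwrite(f"pics/{n}0.png",d["image"]); pickle.dump(d,open(f"{n}0.pkl","wb"))
    print(n,d["fx"],d["cx"],d["cy"],d["cam_to_world"].round(3).tolist())
print(manip.pinch_z, manip.sense())
E
```

```text
pics
top 450.15414036435567 318.8864344122394 199.54373383859388 [[0.002, -0.991, 0.137, 0.409], [-1.0, -0.001, 0.012, 0.337], [-0.012, -0.137, -0.991, 0.897], [0.0, 0.0, 0.0, 1.0]]
scene 486.3531087901268 318.1613123793997 213.87558599029543 [[-0.615, -0.521, 0.592, 0.015], [-0.789, 0.397, -0.469, 0.741], [0.009, -0.755, -0.655, 0.625], [0.0, 0.0, 0.0, 1.0]]
0.0187 {'time_s': 0.1, 'q': array([-1.50330480e+00,  1.81443845e-01,  1.60788228e+00, -9.17098884e-06,
        1.35377687e+00, -2.06249329e-01]), 'joint_vel': array([-0.00074103, -0.00052719, -0.00383831, -0.00134561, -0.00065436,
        0.00068098]), 'effort': array([ 1.37363622e-03, -4.34819269e+01, -3.42697442e+01,  7.05917459e-02,
        3.39774974e-02, -3.95632890e-05]), 'eef_pos': array([ 0.15545276, -0.55310602,  0.23792554]), 'orientation': array([-3.14011249e+00, -3.00538630e-04,  2.73742610e-01]), 'wrist_force': array([-0.46862654, -0.27043031, -0.45933417]), 'torque': array([ 0.01203774,  0.01001824, -0.03092933]), 'finger_force': 0.0, 'grip_width': 1.0016897199605082}
```

View pics/top0.png

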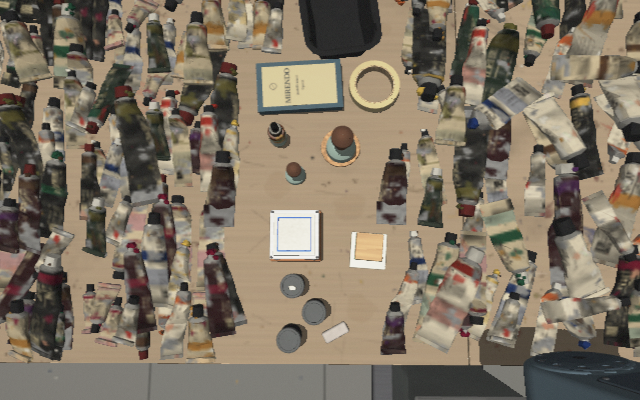

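View pics/scene0.png

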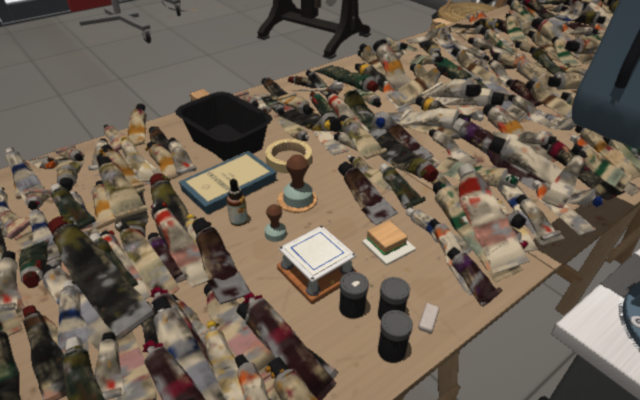

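Top view: the block candidate is at (370,247), on the white tile at (368,251). The jig is at (296,235). Muller candidates are the large one on the cork mat at (342,143), which I'm choosing, the small one at (294,173), and the dropper bottle at (277,132). The cork-like ring at (374,85) and the cans at (292,286), (315,311) and (291,337) are not part of the job. Next I measure these and take one close crop.

```bash
cat > h.py <<'E'
import numpy as np,cv2
def cloud(d):
    z=d["range_z"]; v,u=np.mgrid[:400,:640]
    p=np.stack([(u-d["cx"])*z/d["fx"],(v-d["cy"])*z/d["fy"],z],-1)
    T=d["cam_to_world"]; w=p@T[:3,:3].T+T[:3,3]; w[z==0]=np.nan; return w
def rect(d,box,zlo,zhi,extra=None):
    u0,v0,u1,v1=box; w=cloud(d); m=np.zeros((400,640),bool); m[v0:v1,u0:u1]=1
    m&=(w[...,2]>zlo)&(w[...,2]<zhi)
    if extra is not None: m&=extra
    n,l,s,_=cv2.connectedComponentsWithStats(m.astype(np.uint8)); k=1+np.argmax(s[1:,4]); m=l==k
    P=w[m]; r=cv2.minAreaRect((P[:,:2]*1000).astype(np.float32))
    return P,r,m
def pix2plane(d,u,v,z):
    T=d["cam_to_world"]; r=T[:3,:3]@np.array([(u-d["cx"])/d["fx"],(v-d["cy"])/d["fy"],1]); t=(z-T[2,3])/r[2]; return T[:3,3]+t*r
E
python3 - <<'E'
import pickle; from h import *
d=pickle.load(open("top0.pkl","rb"))
hsv=cv2.cvtColor(d["image"],cv2.COLOR_BGR2HSV)
for n,b,lo,hi in [("block",(345,225,395,275),.024,.04),("tile+block",(345,225,395,275),.004,.04),("platen",(262,202,330,268),.048,.064),("knob",(318,115,368,175),.07,.13),("foot",(318,115,368,175),.025,.13),("mat+",(310,110,372,178),.004,.13),("small",(280,158,310,190),.01,.13)]:
    P,r,_=rect(d,b,lo,hi); print(n,len(P),np.round(r[0],1),np.round(r[1],1),round(r[2],1),"z",np.nanpercentile(P[:,2],[2,50,98]).round(4))
# colour-based: block wood (saturated) & tile/ outline
sat=hsv[...,1]; 
def q(mask,box,z,n):
    m=np.zeros((400,640),np.uint8);u0,v0,u1,v1=box;m[v0:v1,u0:u1]=mask[v0:v1,u0:u1]
    c=max(cv2.findContours(m,0,1)[0],key=cv2.contourArea)
    X=np.array([pix2plane(d,*p[0],z)[:2]*1000 for p in c],np.float32);r=cv2.minAreaRect(X);print(n,np.round(r[0],1),np.round(r[1],1),round(r[2],1))
blue=((hsv[...,0]>100)&(hsv[...,0]<130)&(sat>60)).astype(np.uint8); q(blue,(270,210,324,258),.056,"outline")
big=[cv2.resize(d["image"][a:b,c:e],None,fx=4,fy=4,interpolation=cv2.INTER_CUBIC) for a,b,c,e in [(110,185,265,375),(205,280,265,395)]]
big[0]=cv2.copyMakeBorder(big[0],0,0,0,big[1].shape[1]-big[0].shape[1],0)
cv2.imwrite("pics/crop1.png",np.vstack(big))
s=pickle.load(open("scene0.pkl","rb"))
for n,b,lo,hi in [("S block",(360,210,420,265),.024,.04),("S platen",(275,225,360,290),.048,.064),("S knob",(278,150,320,215),.07,.13)]:
    P,r,_=rect(s,b,lo,hi); print(n,len(P),np.round(r[0],1),np.round(r[1],1),round(r[2],1),"z",np.nanpercentile(P[:,2],[2,50,98]).round(4))
E
```

```text
block 739 [438.4 251.6] [52.1 52.1] 85.1 z [0.0263 0.0299 0.0331]
tile+block 1280 [433.3 253.3] [73.8 79.6] 85.7 z [0.0048 0.028  0.0327]
platen 2408 [460.5 394.4] [90.3 92.3] 0.2 z [0.0517 0.0556 0.0589]
knob 422 [635.8 304.1] [40.6 40.9] 2.4 z [0.0873 0.1025 0.1104]
foot 789 [632.1 305.4] [55.6 48.6] 90.0 z [0.0271 0.0929 0.1101]
mat+ 1200 [635.8 305.9] [81.4 71.6] 79.4 z [0.0044 0.0347 0.1096]
small 343 [579.7 396. ] [33.3 39.1] 5.6 z [0.0113 0.0595 0.0712]
outline [435.8 402.7] [73.2 32.8] 57.9
S block 660 [435.9 248.9] [53.2 53.7] 85.7 z [0.0247 0.0302 0.0324]
S platen 2333 [458.2 391. ] [94.4 93.9] 0.6 z [0.0509 0.0559 0.0583]
S knob 408 [630.2 304.8] [39.9 34.1] 53.0 z [0.0728 0.0973 0.1098]
```

View pics/crop1.png

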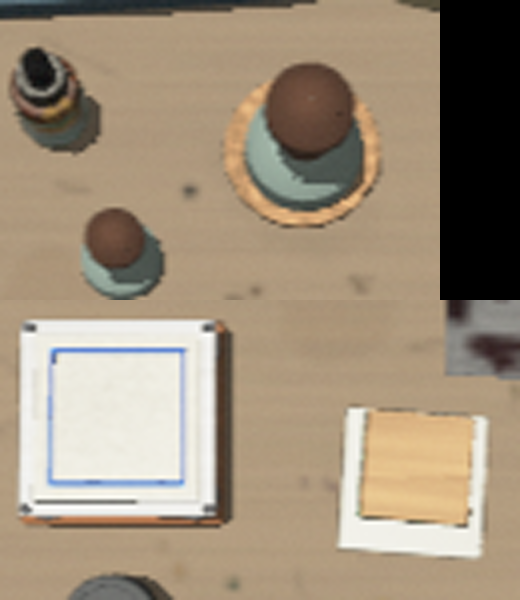

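The crop shows the large glass-footed muller on the cork ring at full-image (342,143), with the small one without a mat at (294,173). The outline is concentric with the platen, and the pale block is at (370,247). Measured sizes match: block 52.1 mm with its top at 30 mm, platen about 92 mm with its top at 56 mm, and knob 41 mm across. The muller's top is at 110 mm, which is mat plus 104 mm. Now the block.

```bash
cat > place.py <<'E'
from bench import manip
import numpy as np
B=np.array([.4372,.2503]); P=np.array([.4594,.3927]); yb=np.radians(-4.7); yp=np.radians(.4)
q0=manip.sense()["q"]
best=None
for h in (np.pi/2,-np.pi/2):
    a=manip.inverse_kinematics([*B,.12],[np.pi,0,yb+h]); b=manip.inverse_kinematics([*P,.15],[np.pi,0,yp+h])
    print(h,a,b)
    if a is not None and b is not None:
        c=max(abs(a[5]),abs(b[5])); best=min(best or (9,0),(c,h))
h=best[1]; oB=[np.pi,0,yb+h]; oP=[np.pi,0,yp+h]
manip.move_ptp([*B,.12],oB)
print(manip.move_l([*B,.0115],oB,v=.08,f_stop=6), manip.sense()["eef_pos"])
manip.gripper_to(.5,force=15); s=manip.sense(); print("grip",s["grip_width"]*88,s["finger_force"],s["time_s"])
z0=s["eef_pos"][2]
manip.move_l([*B,.13],oB,v=.12)
print("grip",manip.sense()["grip_width"]*88)
manip.move_l([*P,.13],oP,v=.15)
zc=.056+(z0-.008)
manip.move_l([*P,zc+.006],oP,v=.1); manip.dwell(.2)
print(manip.move_l([*P,zc-.003],oP,v=.015,f_stop=1.5), manip.sense()["eef_pos"],"expected z",zc, manip.sense()["wrist_force"],manip.sense()["time_s"])
E
python3 place.py
```

```text
1.5707963267948966 [ 2.83941107e-01  1.68135807e-01  1.88391627e+00 -4.44089210e-16
  1.08954058e+00  3.65971581e-01] [ 5.11110390e-01  3.34894064e-01  1.60593954e+00 -4.44089210e-16
  1.20075905e+00  5.04129073e-01]
-1.5707963267948966 [ 0.28394111  0.16813581  1.88391627  0.          1.08954058 -2.77562107] [ 0.51111039  0.33489406  1.60593954  0.          1.20075905 -2.63746358]
False [0.43765335 0.25046708 0.01200501]
grip 51.62077357964864 14.9998146481812 5.2583
grip 51.56884379769552
True [0.45938987 0.39269674 0.05836494] expected z 0.059551427315565605 [0.94700212 0.13177254 2.82343799] 8.9833
```

```bash
cat > look.py <<'E'
from bench import cams; import pickle,sys; from h import *
tag=sys.argv[1]
for n,bb,pb in [("top",(270,205,325,262),(258,198,334,272)),("scene",(285,215,350,280),(270,215,362,295))]:
    d=cams.read_camera(n); pickle.dump(d,open(f"{n}_{tag}.pkl","wb")); cv2.imwrite(f"pics/{n}_{tag}.png",d["image"])
    P,r,_=rect(d,bb,.068,.095); print(n,"block",len(P),np.round(r[0],1),np.round(r[1],1),round(r[2],1),np.median(P[:,2]))
    P,r,_=rect(d,pb,.046,.066); print(n,"platen",len(P),np.round(r[0],1),np.round(r[1],1),round(r[2],1),np.median(P[:,2]))
E
python3 - <<'E'
from bench import manip
manip.gripper_to(.8); p=manip.sense()["eef_pos"]
manip.move_l([p[0],p[1],.13],v=.1)
manip.move_ptp([.5,.22,.24],manip.sense()["orientation"]); print(manip.sense()["time_s"])
E
python3 look.py a
python3 - <<'E'
import cv2,numpy as np
a=cv2.imread("pics/top_a.png")[195:275,255:375];b=cv2.imread("pics/scene_a.png")[190:310,240:420]
b=cv2.resize(b,(600,400),interpolation=2);a=cv2.resize(a,(300,200),interpolation=2)
cv2.imwrite("pics/crop2.png",np.vstack([cv2.resize(a,(270,180)),cv2.resize(b,(270,180))]) if 0 else np.hstack([cv2.resize(a,(400,267)),cv2.resize(b,(400,267))]))
E
```

```text
11.1583
top block 805 [459.6 393.7] [49.4 51.5] 0.2 0.0780949237575791
top platen 1599 [460.4 394.2] [90.2 91.9] 0.1 0.05539878217222727
scene block 890 [457.7 391.1] [54.1 53.6] 0.8 0.07790849664650012
scene platen 1402 [457.7 390.9] [93.7 92.5] 89.3 0.055581914926110865
```

View pics/crop2.png

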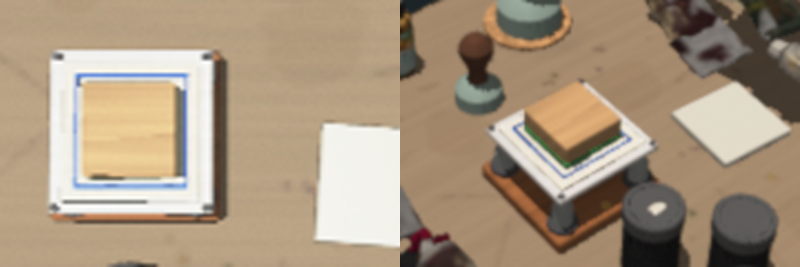

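The block sits within about 1 mm of the outline's centre, squared up and level: crop (130,130) in the top view, (573,125) in the scene view. Next I grip and lift the muller, then measure the cleared mat.

```bash
cat > grip.py <<'E'
from bench import manip,cams
import numpy as np,pickle; from h import *
def fitmat(d,box,lo,hi,hmax=.012):
    w=cloud(d); hsv=cv2.cvtColor(d["image"],cv2.COLOR_BGR2HSV); m=np.zeros((400,640),bool);u0,v0,u1,v1=box;m[v0:v1,u0:u1]=1
    m&=(hsv[...,1]>lo)&(hsv[...,0]<22)&(hsv[...,2]>120)&(w[...,2]<hmax); return m
K=np.array([.6347,.3034]); o=[np.pi,0,np.radians(90.4)]
manip.move_ptp([*K,.16],o)
print(manip.move_l([*K,.0673],v=.1,f_stop=6),manip.sense()["eef_pos"])
manip.gripper_to(.3,force=55); s=manip.sense(); print("grip",s["grip_width"]*88,s["finger_force"],s["eef_pos"])
np.save("grip.npy",s["eef_pos"])
manip.move_l([K[0],K[1],.20],v=.1); manip.dwell(.2); s=manip.sense();print(s["wrist_force"],s["torque"],s["grip_width"]*88,s["time_s"])
P=np.array([.4594,.3927]); manip.move_l([*P,.19],v=.15)
for n in ("top","scene"):
    d=cams.read_camera(n); pickle.dump(d,open(n+"_b.pkl","wb")); cv2.imwrite(f"pics/{n}_b.png",d["image"])
print(manip.sense()["time_s"])
E
python3 grip.py
```

```text
False [0.63535717 0.30362893 0.06821207]
grip 39.03667907791138 54.38850080629564 [0.63527593 0.30343532 0.06777226]
[-0.95918563  0.63977852 -3.51090515] [-0.00992627 -0.06254512 -0.01502994] 38.65739555269713 15.3333
16.9
```

View pics/scene_b.png

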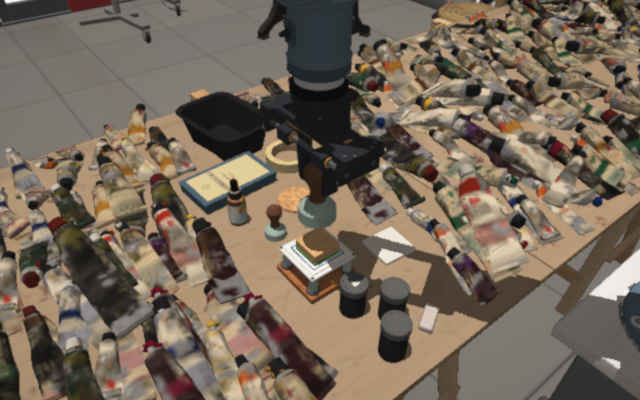

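The scene view shows the muller held upright with its foot at (317,212), the mat cleared at (295,200), and the block undisturbed on the platen at (317,245). I'll measure the held foot's height and centre, and the mat's centre.

Run:
```python
import pickle; from h import *
from bench import manip
print(manip.sense()["eef_pos"],manip.sense()["orientation"])
d=pickle.load(open("scene_b.pkl","rb")); w=cloud(d); hsv=cv2.cvtColor(d["image"],cv2.COLOR_BGR2HSV)
m=np.zeros((400,640),bool); m[190:235,295:342]=1; m&=(hsv[...,0]>60)&(hsv[...,0]<105)&(hsv[...,1]>30)&(w[...,2]>.09)&(w[...,2]<.22)
P=w[m]; print("foot",len(P),np.percentile(P[:,2],[1,5,50,95,99]).round(4))
from scipy.optimize import least_squares
# side wall: radius-30 cylinder fit on low points
S=P[(P[:,2]<np.percentile(P[:,2],45))]
f=least_squares(lambda c:np.hypot(S[:,0]-c[0],S[:,1]-c[1])-.03,[.46,.39],loss="soft_l1",f_scale=.001); print("cyl",f.x.round(4),np.abs(f.fun).mean())
# tilt: fit axis too
f=least_squares(lambda c:np.hypot(P[:,0]-c[0]-c[2]*(P[:,2]-.14),P[:,1]-c[1]-c[3]*(P[:,2]-.14))-.03,[.46,.39,0,0],loss="soft_l1",f_scale=.001); print("axis",f.x.round(4))
for n,z in (("top",.006),("scene",.006)):
    for t in ("0","_b"):
        d=pickle.load(open(f"{n}{t}.pkl","rb")); w=cloud(d)
        r=np.hypot(w[...,0]-.634,w[...,1]-.304); m=(r<.055)&(w[...,2]>.003)&(w[...,2]<.012)
        n_,l,s,_=cv2.connectedComponentsWithStats(m.astype(np.uint8)); m=l==1+np.argmax(s[1:,4]); q=w[m][:,:2]
        c,rad=cv2.minEnclosingCircle((q*1000).astype(np.float32)); print(n,t,len(q),"mat",np.round(c,1),round(rad,1),"mean",(q.mean(0)*1000).round(1))
```

```text
[0.46017339 0.39225046 0.18996124] [3.14138224e+00 6.58505741e-05 1.57673714e+00]Traceback (most recent call last):
  File "<stdin>", line 6, in <module>
    return _quantile_unchecked(
        a, q, axis, out, overwrite_input, method, keepdims, weights)
    return _ureduce(a,
                    func=_quantile_ureduce_func,
    ...<5 lines>...
                    overwrite_input=overwrite_input,
                    method=method)
    r = func(a, **kwargs)
    result = _quantile(arr,
                       quantiles=q,
    ...<2 lines>...
                       out=out,
                       weights=wgt)
    slices_having_nans = np.isnan(arr[-1, ...])
                                  ~~~^^^^^^^^^
IndexError: index -1 is out of bounds for axis 0 with size 0
```

Run:
```python
import pickle; from h import *
from scipy.optimize import least_squares
d=pickle.load(open("scene_b.pkl","rb")); w=cloud(d)
m=(np.hypot(w[...,0]-.459,w[...,1]-.392)<.04)&(w[...,2]>.1)&(w[...,2]<.17)
P=w[m]; print("foot",len(P),np.percentile(P[:,2],[1,5,50,95,99]).round(4), [round(float(v),1) for v in np.argwhere(m).mean(0)])
S=P[(P[:,2]<.155)&(P[:,2]>.13)]
for a in (0,1):
    g=lambda c:np.hypot(S[:,0]-c[0]-(a and c[2])*(S[:,2]-.14),S[:,1]-c[1]-(a and c[3])*(S[:,2]-.14))-.03
    f=least_squares(g,[.46,.39,0,0],loss="soft_l1",f_scale=.001); print("cyl",f.x.round(4),np.abs(g(f.x)).mean())
for n in ("top","scene"):
    for t in ("0","_b"):
        d=pickle.load(open(f"{n}{t}.pkl","rb")); w=cloud(d)
        r=np.hypot(w[...,0]-.634,w[...,1]-.304); m=(r<.055)&(w[...,2]>.0035)&(w[...,2]<.012)
        n_,l,s,_=cv2.connectedComponentsWithStats(m.astype(np.uint8)); m=l==1+np.argmax(s[1:,4]); q=w[m][:,:2]
        c,rad=cv2.minEnclosingCircle((q*1000).astype(np.float32)); print(n,t,len(q),"mat",np.round(c,1),round(rad,1),"mean",(q.mean(0)*1000).round(1))
```

```text
foot 1049 [0.1305 0.1334 0.1533 0.1653 0.1691] [211.8, 317.0]
cyl [0.4612 0.3898 0.     0.    ] 0.0012265091040997364
cyl [ 0.4609  0.39    0.1043 -0.0844] 0.0010728267602458312
top 0 381 mat [642.4 305.8] 42.7 mean [630.6 308.2]
top _b 1136 mat [639.9 306. ] 44.2 mean [638.8 305. ]
scene 0 326 mat [635.9 302.1] 42.8 mean [623.8 314.5]
scene _b 545 mat [642.5 304.9] 46.5 mean [645.9 308.8]
```

Run:
```python
import pickle; from h import *
from scipy.optimize import least_squares
d=pickle.load(open("top_b.pkl","rb")); im=d["image"]; 
hsv=cv2.cvtColor(im,cv2.COLOR_BGR2HSV); sat=cv2.GaussianBlur(hsv[...,1],(3,3),0)
roi=sat[118:180,310:372]; t,b=cv2.threshold(roi,0,255,cv2.THRESH_BINARY+cv2.THRESH_OTSU)
c=max(cv2.findContours(b,0,1)[0],key=cv2.contourArea)[:,0]+[310,118]
X=np.array([pix2plane(d,*p,.006)[:2] for p in c])
f=least_squares(lambda p:np.hypot(X[:,0]-p[0],X[:,1]-p[1])-p[2],[.637,.304,.04],loss="soft_l1",f_scale=.001); print(t,"mat",f.x.round(4),np.abs(f.fun).mean())
o=pickle.load(open("top0.pkl","rb"))["image"][118:180,310:372]; v=im[118:180,310:372].copy(); 
for p in c: v[p[1]-118,p[0]-310]=(0,0,255)
s=pickle.load(open("scene_b.pkl","rb"))["image"][155:255,270:370]
g=lambda a:cv2.resize(a,(260,260),interpolation=cv2.INTER_CUBIC)
cv2.imwrite("pics/crop3.png",np.hstack([g(o),g(v),g(s)]))
```

```text
87.0 mat [0.6392 0.3045 0.0393] 0.0004766401756206235
```

View pics/crop3.png

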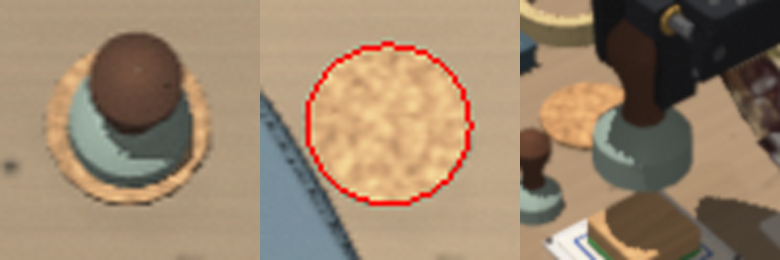

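The mat fits as a 39.3 mm circle at (0.639, 0.3045) in the top camera. The muller is hanging upright with its foot underside about 129 mm up, where I expected 128, so it hasn't slipped. Now the press.

```bash
cat > press.py <<'E'
from bench import manip,cams
import numpy as np,pickle,cv2; from h import *
P=np.array([.4592,.3927]); zg=np.load("grip.npy")[2]; zc=zg+.072; 
manip.move_l([*P,zc+.008],v=.1); manip.dwell(.3); s=manip.sense(); f0=s["wrist_force"]; print(s["eef_pos"],f0)
print("touch",manip.move_l([*P,zc-.005],v=.02,f_stop=4),manip.sense()["eef_pos"][2],"exp",zc)
print("stop",manip.move_l([*P,zc-.022],v=.015,f_stop=22)); s=manip.sense(); print(s["eef_pos"],s["wrist_force"]-f0,s["torque"],s["time_s"],"exp",zc-.014)
manip.dwell(.2)
d=cams.read_camera("scene"); pickle.dump(d,open("scene_c.pkl","wb")); cv2.imwrite("pics/scene_c.png",d["image"])
s=manip.sense(); print(s["eef_pos"],s["wrist_force"]-f0,s["torque"],s["grip_width"]*88)
w=cloud(d); r=np.abs(w[...,:2]-[.458,.391]).max(-1); Q=w[(r<.043)&(r>.033)&(w[...,2]>.03)&(w[...,2]<.055)]
A=np.c_[Q[:,:2]-[.458,.391],np.ones(len(Q))]; print("platen plane",len(Q),np.linalg.lstsq(A,Q[:,2],rcond=None)[0].round(4))
E
python3 press.py
```

```text
[0.45952762 0.39292229 0.14847223] [ 0.57940051 -0.03477734 -3.45751718]
touch True 0.13433416859030972 exp 0.1397722649725615
stop True
[0.45937324 0.3937109  0.12533474] [-2.77619526 -0.76556725 10.56359668] [-0.12130889  0.42212824 -0.03784434] 19.1583 exp 0.1257722649725615
[0.45932311 0.39360965 0.12526283] [-2.69059269 -0.0422594  10.34018071] [-0.10942619  0.39864871  0.01877026] 38.7411853230145
platen plane 595 [ 0.0195 -0.0114  0.0416]
```

Force is just at the stop threshold and the plate is at 42 mm. I'll press a little further, hold, and compare the tilt with the unloaded plate.

```bash
cat > press2.py <<'E'
from bench import manip,cams
import numpy as np,pickle,cv2; from h import *
def plane(d,z):
    w=cloud(d); r=np.abs(w[...,:2]-[.458,.391]).max(-1); Q=w[(r<.043)&(r>.033)&(abs(w[...,2]-z)<.008)]
    A=np.c_[Q[:,:2]-[.458,.391],np.ones(len(Q))]; return len(Q),np.linalg.lstsq(A,Q[:,2],rcond=None)[0].round(4)
print("ref up",plane(pickle.load(open("scene_a.pkl","rb")),.056), "c",plane(pickle.load(open("scene_c.pkl","rb")),.042))
p=manip.sense()["eef_pos"]; print(manip.move_l([.4592,.3927,p[2]-.003],v=.008,f_stop=12)); manip.dwell(.2)
d=cams.read_camera("scene"); pickle.dump(d,open("scene_d.pkl","wb")); cv2.imwrite("pics/scene_d.png",cv2.resize(d["image"][150:310,240:400],(560,560),interpolation=2))
s=manip.sense(); print(s["eef_pos"],s["wrist_force"]+[0,0,3.46],s["torque"],s["grip_width"]*88,s["time_s"],plane(d,.042))
E
python3 press2.py
```

```text
ref up (602, array([ 0.0046, -0.0025,  0.0555])) c (594, array([ 0.0194, -0.0124,  0.0416]))
True
[0.45922458 0.39389079 0.12536855] [-2.01017944 -0.98452194 10.4692409 ] [-0.09878559  0.44445433 -0.03667907] 38.99612703483203 20.0 (592, array([ 0.0185, -0.0115,  0.0416]))
```

View pics/scene_d.png

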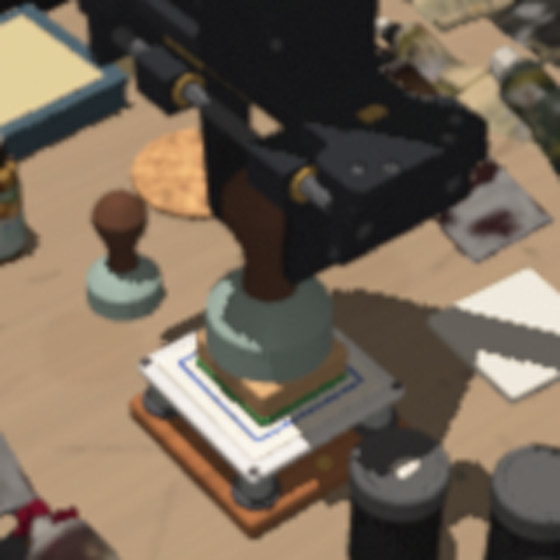

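`f_stop` freezes the arm at its actual position, so the force relaxes afterwards. The view shows the muller squarely on the block and the platen down. I'll do a more robust tilt check with an eroded mask, then a plain push.

```bash
cat > press3.py <<'E'
from bench import manip,cams
import numpy as np,pickle,cv2,sys; from h import *
from scipy.optimize import least_squares
def plane(d,z,cx=.458,cy=.391):
    w=cloud(d); m=(np.abs(w[...,:2]-[cx,cy]).max(-1)<.05)&(abs(w[...,2]-z)<.007)
    m=cv2.erode(m.astype(np.uint8),np.ones((5,5)))>0; Q=w[m]
    f=least_squares(lambda c:c[0]*(Q[:,0]-cx)+c[1]*(Q[:,1]-cy)+c[2]-Q[:,2],[0,0,z],loss="soft_l1",f_scale=.001)
    return len(Q),f.x.round(4)
if __name__=="__main__":
    L=lambda n:pickle.load(open(n+".pkl","rb"))
    print("up0",plane(L("scene0"),.056),"upa",plane(L("scene_a"),.056),"c",plane(L("scene_c"),.042),"d",plane(L("scene_d"),.042))
    p=manip.sense()["eef_pos"]
    for dz in (.0012,.0024):
        manip.move_l([.4596,.3927,p[2]-dz],v=.008); manip.dwell(.15); s=manip.sense(); F=s["wrist_force"]+[0,0,3.46]; print(s["eef_pos"],F,s["torque"],s["time_s"])
        if F[2]>14: break
    for n in ("scene","top"):
        d=cams.read_camera(n); pickle.dump(d,open(n+"_e.pkl","wb")); print(n,plane(d,.042))
E
python3 press3.py
```

```text
up0 (1749, array([ 0.0053, -0.0056,  0.0562])) upa (648, array([ 0.007 , -0.0096,  0.056 ])) c (694, array([ 0.0222, -0.0141,  0.0423])) d (704, array([ 0.0226, -0.0182,  0.0422]))
[0.45920022 0.39316383 0.12510229] [-2.80836291  0.99166987 14.23885435] [-0.02923015  0.61691652 -0.02594972] 20.5167
scene (705, array([ 0.0245, -0.0138,  0.0422]))
top (91, array([0.0256, 0.33  , 0.0527]))
```

Fully down at about 15 N load. A residual tilt of about 1° about y remains, with the far side high. I'll trim it by rotating the tool about the foot, then hold.

```bash
cat > press4.py <<'E'
from bench import manip,cams
import pickle,cv2; import numpy as np
from press3 import plane
from scipy.spatial.transform import Rotation as R
s=manip.sense(); p=np.array(s["eef_pos"]); z=.12413
th=.018; o=(R.from_rotvec([0,th,0])*R.from_euler("xyz",[np.pi,0,np.radians(90.4)])).as_euler("xyz")
manip.move_l([.4596+th*.061,.3927,z],o,v=.006); manip.dwell(.3)
s=manip.sense(); print(s["eef_pos"],s["wrist_force"]+[0,0,3.46],s["torque"],s["time_s"])
for i in range(2):
    d=cams.read_camera("scene"); print(plane(d,.042))
pickle.dump(d,open("scene_f.pkl","wb"))
E
python3 press4.py
```

```text
[0.46068557 0.3931521  0.12509235] [-1.62712057  0.25408498 13.73454989] [-0.02223837  0.35027083 -0.06434328] 21.25
(702, array([ 0.0069, -0.0102,  0.0421]))
(651, array([ 0.0069, -0.0097,  0.0422]))
```

Level now: the slope matches the unloaded reference. Hold, lift, and return the muller to the mat.

```bash
cat > back.py <<'E'
from bench import manip,cams
import numpy as np,pickle,cv2; from press3 import plane
manip.dwell(1.4); s=manip.sense(); print("hold end",s["wrist_force"]+[0,0,3.46],s["time_s"]); print(plane(cams.read_camera("scene"),.042))
manip.move_l([.4606,.3927,.16],v=.04); manip.move_l([.4606,.3927,.20],v=.1)
M=[.6388,.3034]; zg=np.load("grip.npy")[2]
manip.move_l([*M,.20],v=.15); manip.move_l([*M,zg+.008],v=.1); manip.dwell(.3)
print(manip.move_l([*M,zg-.002],v=.015,f_stop=2.5),manip.sense()["eef_pos"],"exp",zg)
manip.gripper_to(.75); p=manip.sense()["eef_pos"]; manip.move_l([p[0],p[1],.17],v=.1)
manip.move_ptp([.5,.15,.25],[np.pi,0,np.radians(90)]); print(manip.sense()["time_s"])
E
python3 back.py; python3 look.py g
python3 - <<'E'
import cv2,numpy as np
a=cv2.imread("pics/top_g.png")[115:180,308:373];b=cv2.imread("pics/scene_g.png")[150:300,240:390];c=cv2.imread("pics/top_g.png")[195:275,255:335]
g=lambda x:cv2.resize(x,(260,260),interpolation=2)
cv2.imwrite("pics/crop4.png",np.hstack([g(a),g(c),g(b)]))
E
```

```text
hold end [-1.56432652 -1.1449674  13.82336724] 22.75
(653, array([ 0.0078, -0.0142,  0.0422]))
True [0.63856083 0.30341711 0.06735806] exp 0.0677722649725615
30.7667
top block 808 [459.5 393.6] [49.4 51.5] 0.2 0.07806278237726927
top platen 1595 [460.4 394.3] [90.1 92.2] 0.1 0.05531397361977297
scene block 892 [458. 391.] [53.7 54. ] 0.8 0.07795106947891506
scene platen 1402 [458.2 390.8] [93.9 93.3] 90.0 0.05538385524960865
```

View pics/crop4.png

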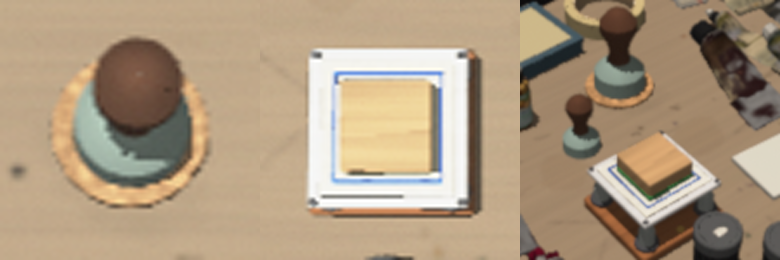

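The muller stands on the mat within about 1–2 mm of its centre (left crop, foot 75–192 in mat 50–208). The block is still centred and square in the outline, and the platen is back up. The robot is clear, so I'm handing in.

```bash
python3 -c "
from bench import manip
print(manip.sign_off())"
```

```text
the job is handed in; nothing more can be done
None
```

I handed the job in at about 31 s: the block lies squared up in the outline, the platen was held fully down and level for over a second under about 14.5 N of load, and the muller is back on its mat, about 1–2 mm from the middle.

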